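# Open a bulldog clip over a tote's label card and hold it ready

## Robot

A 6-joint arm with a two-finger parallel gripper is mounted at the origin on the work surface. World frame = base frame: x ahead of the robot, y to its left, z up, the work surface at z = 0. Lengths are in m, angles in degrees, forces in N, time in s.
With the tool pointing down it reaches from about 0.375 to 0.9 m from the base axis. Payload 3.1 kg.
Tool frame: the origin (TCP) lies on the centre line of the jaws, within the pads' length; the fingertips stand 17 mm ahead of it and the grasp point (between the pads) lies 2 mm behind it; z points along the fingers, y is the line along which they close (so a half turn about z gives the same grasp; the last joint's range is limited). The gripper opens to 87 mm and grips with 3 to 60 N. Pads are 19 mm wide; open, the fingers measure 117 mm over their backs; the gripper's body (75 mm by 190 mm) begins 51 mm behind the grasp point.
Start: joints at [59.387, 30.224, 82.088, -0, 67.689, -10.227], TCP at [0.218, 0.586, 0.24] pointing down, gripper open.
Joint ranges: [-176.69, 176.69], [-43.24, 126.21], [12.49, 139.97], [-82, 262], [0, 151.66], [-163.58, 163.58]. Speed limits (degrees/s): [159.86, 159.86, 180, 180, 180, 180].

## Interface

Orientations are given as a 3x3 rotation matrix whose columns are the frame's x, y, z axes.
In Python, from rig import bot, imaging, finder gives the robot as it stands. The module is installed in compiled form; this text tells all that it offers.
- The arm moves only by the tool play_rows, never from a script. Its argument "motion" is a list that holds one entry, the list of rows, each a list of 6 numbers: the shift along the tool's x, y, z in a scale on which 1.0 is 500 mm, then the turn, a rotation vector about the tool's x, y, z in parts of the range, where 1.0 means 45 degrees. In form: [[[dx, dy, dz, wx, wy, wz], ...]]. A call has 1 to 8 rows; each row is the pose to reach, as a shift and turn from the pose commanded when the call began, along the tool's axes at that moment; what a row does not reach only later rows make up. A row lasts 1/12 s, in which the tool goes at most 41.7 mm and 7.16 degrees, less where a joint would pass 70% of its speed; a pose out of reach is approached as far as the arm can. Shift and turn numbers lie between -1 and 1, and a call with a number outside is refused. A call with a gripper value outside its range is refused whole. "fingers" is the finger opening in m, from 0 to 0.087, set as the call begins (left out, the last holds). The fingers move at their own pace and stop on an object; the grip force is fixed at half the most. Time passes only in rows, so rows that repeat a pose let the fingers close. It gives the time, the measured TCP pose, the force, the opening and the grip force at its end, in the units of the state.
- bot.read_state(): the state, without advancing time (a new reading comes with each control period).
- imaging.capture(name): name is "scene" or "top" or "wrist"; returns a dict with "frame" (480x640x3 uint8, red, green, blue), "camera_matrix" (3x3 intrinsics, pixels), "k1" (the pictures are not rectified: a ray, as slopes to the right and down, at radius r is drawn at 1 + k1 r^2 times it, then the intrinsics apply), "R" (3x3) and "t" (3): a world point X has camera coordinates R X + t. Camera axes: x right, y down, z forward; pixel columns grow to the right and rows downward; lengths in m; the calibration is good to about 2 mm. A picture is of the moment at which its call begins. There is no depth.
- bot.hand_in(): hands the job in; it is judged then, once.
Trained networks look in the newest picture that a camera, given by its name, has taken for a name from the list of things; names that differ only in an ending like _2 or _b are one class to them, and where a whole thing is asked for, a point or a joint stands for the part that bears it (a point fixed in the world has none). Each returns a list of dicts, best first, with "confidence" (0 to 1); they miss things now and then, are a little off and sometimes report something else, mostly with a low value. They report only what shows in the picture. A call takes as long as a camera call. They do not tell look-alikes from the thing itself.
- finder.recognise(camera, name): "at" ([x, y, z] in m, in world coordinates, good to about 4 mm: the middle of the surface that is visible of it).
- finder.outline_of(camera, name): "pixels" (480x640 bool, what is visible of it).
The state is a dict: "time_s": time; "joint_positions": joint angles; "qvel": joint speeds; "tau": joint torques, N m; "position": TCP position; "tcp_rot": TCP orientation; "force": force on the tool from outside, world axes, zero at the start; "moment": the same for the moment, N m; "opening": opening from 0.0 (shut) to 1.0 (fully open); "grasp_force": force on a finger pad.
Only numpy, scipy, OpenCV 4.12 (cv2) and the standard library are available. Lean on these libraries where they do the work, as an engineer would, in place of code of your own. Each camera call takes 0.05 s, during which the arm holds its last target. There are 200 camera calls.

## Task

Get the tote ready for its packing list: slide the tall card up out of the slotted card rack and stand it fully home in the white label pocket on the front of the tote, letting go of it there. Then take the wide steel bulldog clip off the wall of the small bin by squeezing its wings, and bring it, squeezed open, down astride the middle of the card's top edge, a jaw on either side well below the edge. Finish while holding it there: keep the jaws wide open and clear of the card so that I can slip the list in, do not let it close or let go, and leave the short cards and the other things on the table where they are.

Things in the scene. Friction and masses are not known exactly. Their poses are not given: they have to be found in the camera images.
- tall_card: the task's card: upright brown double-wall cardboard with a white paper label, 8 mm thick (its x), 100 mm wide (its y), 150 mm high (z), 35 g; the only tall one in the rack. Origin: centre of its lower edge. Both faces are alike, so it may stand either way round.
- card_top (a point): centre of the tall card's top edge (150 mm above its origin)
- rack: fixed plywood card rack, 156 (x) x 132 (y) x 90 mm high; origin: centre of its underside. Four slots 36 mm apart along its x, each 12 mm wide, floor 12 mm up; the cards' side edges run in grooves of its two end cheeks. Cards stand across it (card x along rack x), the tall one's top at 162 mm, the others' at 120 mm. The tall card's slot varies; rack and bin may change sides.
- tote: fixed grey open plastic tote, 200 mm (x) x 300 mm (y), 120 mm high, walls 4 mm, tins inside up to 83 mm; origin: centre of its underside, front face at its x = -100 mm
- pocket (a point): centre of the floor of the white label pocket on the tote's front (robot's side), 22 mm above the table; axes as the tote's. Clear inside 12 (x) x 106 mm (y), between the tote's front wall and two front lips 95 mm above the table, mouth flared outward to about 108 mm; open at the top. A card fully home stands on this floor, top at 172 mm, with about 2 mm of play in x, 3 mm in y, and a slight lean.
- bin: fixed blue open stationery bin, 140 mm (x) x 130 mm (y), 80 mm high, walls 5 mm; origin: centre of its underside. The clip bites its front wall (robot's side, x = -67.5 mm).
- clip: steel bulldog clip, 75 mm wide (its y, the hinge line), 70 g, wings up, jaws down, biting the bin's wall. Origin: on the hinge (10 mm thick coil), 5 mm above the rim; this body is the leaf with wing and jaw at -x. Lips 34 mm below the hinge, rolled wing ends (34 mm wide, 5 mm thick) 37 mm above. Each leaf turns half of the joint value, so this body's z axis leans by half of it.
- clip_leaf (a joint): opening of the clip (rad): 0 as it bites the 5 mm wall, to a stop at 0.80. Pinching the wings along x opens it: about 8 N at first, 14 N wide open; let go, the spring shuts it. Jaw gap / span over the wings' outsides: 5 / 47 mm at 0, 19 / 32 at 0.4, 25 / 24 at 0.6, 31 / 15 at 0.8.
- jaw_front (a point): middle of the lip of the clip's front jaw (clip body), inner side
- jaw_back (a point): middle of the lip of the clip's other jaw, inner side
- wing_front (a point): middle of the rolled end of the front wing (37 mm above the hinge when shut)
- wing_back (a point): middle of the rolled end of the other wing
- short_card_a: short card, like the tall one but 108 mm high, standing in another slot; leave it
- short_card_b: short card, like the tall one but 108 mm high, standing in another slot; leave it
- short_card_c: short card, like the tall one but 108 mm high, standing in another slot; leave it
- tape_roll: clear parcel-tape roll lying flat, 104 mm across, 48 mm high; leave it
- marker: white marker pen with a black cap lying flat, 115 mm long, 15 mm high; leave it
- binder_clip: small black binder clip lying flat, 55 mm long, 14 mm high (not the clip of the task); leave it
- tin: food tin, 74 mm across, 110 mm high; leave it
- jar: glass jar with lid, 70 mm across, 120 mm high; leave it
- mug: white mug, 82 mm across, 95 mm high; leave it
- tea_box: cardboard tea carton, 75 x 130 x 105 mm high; leave it
There are look-alikes about, which are no part of the job. What is shaped like the rack but pink is not meant.

How it is judged:
By the outcome, as a careful person would: the job done as asked, in the order asked, and still so for the second after the job is handed in, while the arm keeps its last pose, push and grip.
It also fails if it takes over 58 s, if anything falls off the work surface, if the arm or the gripper's body presses on something with over 40 N, if the wrist force passes 120 N, or if a joint passes its speed limit or range.

## Working session

There is one attempt and no reset: what is moved stays moved. The work goes in short steps, Python scripts to look and compute and a tool call to move; the robot and the scene stay as the last step left them, time stands still between calls to the robot, and variables do not carry over. Pictures are saved under pics/ and viewed, at most 10 in all, crops included, and the job is handed in when it is done.

Besides the shell and the picture viewer there is one more tool, called after "Call:" as name([rows], argument=value, ...), one row to a line, values as JSON. play_rows: Moves the arm, as the interface text tells. Its arguments: {"type":"object","properties":{"motion":{"type":"array"},"fingers":{"type":"number"}},"required":["motion"]}

```bash
mkdir -p pics
python3 - <<'E'
from rig import bot, imaging, finder
import cv2, numpy as np
s=bot.read_state()
for k,v in s.items(): print(k,np.round(v,3).tolist())
ims=[]
for c in("scene","top"):
    d=imaging.capture(c); cv2.imwrite(f"pics/{c}0.png",d["frame"][:,:,::-1])
    np.savez(f"cal_{c}.npz",**{k:d[k] for k in("camera_matrix","k1","R","t")})
    print(c,np.round(-d["R"].T@d["t"],3))
    for n in("tall_card","card_top","rack","tote","pocket","bin","clip","wing_front","wing_back","short_card_a","tape_roll","marker","binder_clip","tin","jar","mug","tea_box"):
        try:
            r=finder.recognise(c,n); print(c,n,[(np.round(x["at"],3).tolist(),round(x["confidence"],2)) for x in r][:5])
        except Exception as e: print(n,e)
E
```

```text
time_s 0.0
joint_positions [59.388, 30.277, 82.156, 0.0, 67.687, -10.227]
qvel [-0.12, -0.05, 0.037, -0.022, -0.051, -0.103]
tau [0.0, -44.004, -17.66, 0.063, 0.058, -0.0]
position [0.217, 0.585, 0.239]
tcp_rot [[-0.937, 0.348, -0.001], [0.348, 0.937, -0.002], [0.0, -0.002, -1.0]]
force [0.511, 0.772, 0.9]
moment [0.012, 0.023, 0.002]
grasp_force 0.0
opening 1.003
scene [ 1.253 -0.459  1.001]
scene tall_card [([0.418, -0.31, 0.13], 0.59), ([0.409, 0.285, 0.083], 0.54)]
scene card_top [([0.415, -0.311, 0.131], 0.57)]
scene rack [([0.25, -0.391, 0.013], 0.85), ([0.75, 0.035, 0.079], 0.57), ([0.524, -0.316, 0.076], 0.56)]
scene tote [([0.754, 0.032, 0.079], 0.64)]
scene pocket [([0.753, 0.032, 0.078], 0.69)]
scene bin [([0.479, 0.28, 0.036], 0.73)]
scene clip [([0.4, 0.287, 0.09], 0.76)]
scene wing_front [([0.404, 0.289, 0.088], 0.91), ([0.408, 0.289, 0.083], 0.71), ([0.734, 0.346, 0.092], 0.28), ([0.524, -0.308, 0.082], 0.27)]
scene wing_back [([0.411, 0.284, 0.083], 0.47)]
scene short_card_a [([0.452, -0.313, 0.113], 0.72), ([0.49, -0.31, 0.109], 0.66), ([0.523, -0.306, 0.084], 0.62),
[... 783 characters left out ...]
([0.473, 0.28, 0.038], 0.57)]
top clip [([0.394, 0.284, 0.097], 0.95), ([0.479, -0.074, 0.012], 0.24)]
top wing_front [([0.399, 0.287, 0.096], 0.81)]
top wing_back [([0.412, 0.285, 0.098], 0.6)]
top short_card_a [([0.481, -0.311, 0.108], 0.93), ([0.519, -0.31, 0.099], 0.8), ([0.443, -0.308, 0.115], 0.71)]
top tape_roll [([0.434, 0.06, 0.048], 0.87)]
top marker [([0.479, -0.077, 0.01], 0.48)]
top binder_clip [([0.367, -0.005, 0.012], 0.58), ([0.75, 0.038, 0.077], 0.31)]
top tin [([0.611, 0.378, 0.109], 0.64), ([0.401, 0.285, 0.099], 0.58)]
top jar [([0.602, -0.374, 0.115], 0.61)]
top mug [([0.729, -0.359, 0.054], 0.73), ([0.48, -0.31, 0.109], 0.41)]
top tea_box [([0.705, 0.359, 0.105], 0.94)]
```

View pics/top0.png

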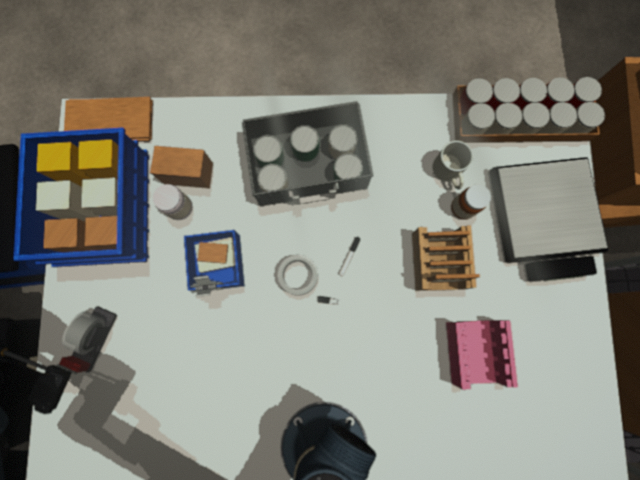

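View pics/scene0.png

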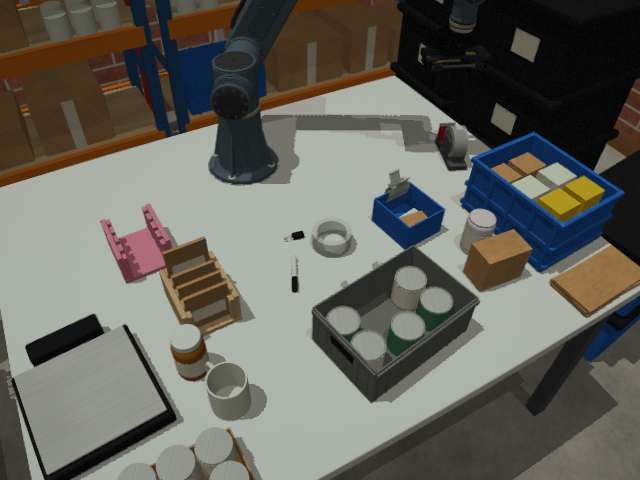

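The top view shows the tote at about (305,155), the brown rack at (445,258) with the tall card in the row nearest the robot, and the bin at (213,262) with the clip on its front wall. The pink rack at (482,352) is the decoy.

```bash
cat > h.py <<'E'
import numpy as np, cv2
from rig import bot, imaging, finder
from scipy.optimize import minimize
def cam(c):
    d=imaging.capture(c); return d
def proj(d,X):
    return cv2.projectPoints(np.asarray(X,float).reshape(-1,3),cv2.Rodrigues(d["R"])[0],d["t"],d["camera_matrix"],np.array([float(d["k1"]),0,0,0]))[0][:,0]
def onplane(d,uv,z):
    p=cv2.undistortPoints(np.asarray(uv,float).reshape(-1,1,2),d["camera_matrix"],np.array([float(d["k1"]),0,0,0]))[:,0]
    r=np.c_[p,np.ones(len(p))]@d["R"]; o=-d["R"].T@d["t"]
    return o+r*((z-o[2])/r[:,2])[:,None]
def box(x,y,yaw,lx,ly,h,z0=0):
    c,s=np.cos(yaw),np.sin(yaw)
    return [[x+c*a-s*b,y+s*a+c*b,z] for a in(-lx/2,lx/2) for b in(-ly/2,ly/2) for z in(z0,h)]
def fitbox(views,x0,lx,ly,h):   # views: list of (d,mask)
    def cost(p):
        v=0
        for d,m in views:
            im=np.zeros((480*4,640*4),np.uint8)
            hull=cv2.convexHull((proj(d,box(p[0],p[1],p[2],lx,ly,h))*4+1.5).astype(np.float32))
            cv2.fillConvexPoly(im,np.round(hull).astype(np.int32),1)
            im=cv2.resize(im.astype(np.float32),(640,480),interpolation=cv2.INTER_AREA)
            v+=np.minimum(im,m).sum()/np.maximum(im,m).sum()
        return -v/len(views)
    best=min((minimize(cost,[x0[0],x0[1],a],method="Nelder-Mead",options=dict(initial_simplex=[[x0[0],x0[1],a],[x0[0]+.02,x0[1],a],[x0[0],x0[1]+.02,a],[x0[0],x0[1],a+.15]],xatol=1e-4,fatol=1e-5)) for a in(-.15,.15)),key=lambda r:r.fun)
    return best.x,best.fun
def ortho(d,cx,cy,z,wx,wy,s=.0005):  # up = +x, left = +y
    n,m=int(wx/s),int(wy/s)
    r,c=np.mgrid[0:n,0:m]
    P=np.stack([cx+wx/2-r*s,cy+wy/2-c*s,np.full(r.shape,z)],-1)
    uv=proj(d,P).reshape(n,m,2).astype(np.float32)
    return cv2.remap(d["frame"],uv[...,0],uv[...,1],cv2.INTER_CUBIC)[:,:,::-1].copy()
E
python3 - <<'E'
from h import *
D={c:cam(c) for c in("top","scene")}
def masks(n,near):
    out=[]
    for c,d in D.items():
        rs=finder.outline_of(c,n); q=proj(d,[near])[0]
        rs=[r for r in rs if np.linalg.norm(np.argwhere(r["pixels"]).mean(0)[::-1]-q)<25]
        if rs: out.append((d,rs[0]["pixels"].astype(np.float32),c))
    return out
for n,near,dim in(("tote",(.75,.034,.07),(.2,.3,.12)),("rack",(.466,-.308,.05),(.156,.132,.09)),("bin",(.473,.28,.04),(.14,.13,.08))):
    ms=masks(n,near)
    for sub in [[m] for m in ms]+([ms] if len(ms)>1 else []):
        p,f=fitbox([m[:2] for m in sub],near[:2],*dim); print(n,[m[2] for m in sub],np.round(p[:2],4),np.round(np.degrees(p[2]),2),round(f,3))
d=D["top"]
for n,z in(("card_top",.162),("tall_card",.162)):
    for r in finder.outline_of("top",n)[:2]:
        p=np.argwhere(r["pixels"])[:,::-1]; X=onplane(d,p,z)
        print(n,len(p),r["confidence"],X.mean(0).round(4),X.min(0).round(3),X.max(0).round(3), cv2.minAreaRect((X[:,:2]*1000).astype(np.float32)))
a=ortho(d,.41+.05,-.308,.162,.26,.2); b=ortho(d,.46,.28,.08,.26,.2); t=ortho(d,.7,.034,.12,.28,.4)
w=np.zeros((560+0,800,3),np.uint8); w[:]=t
cv2.imwrite("pics/t.png",w); cv2.imwrite("pics/ab.png",np.hstack([b,a]))
E
```

```text
tote ['top'] [0.744  0.0387] 8.97 -0.96
tote ['scene'] [0.7433 0.0377] 9.03 -0.978
tote ['top', 'scene'] [0.7435 0.0381] 8.99 -0.968
rack ['top'] [ 0.4663 -0.3077] 1.96 -0.562
rack ['scene'] [ 0.467  -0.3079] 0.76 -0.317
rack ['top', 'scene'] [ 0.4667 -0.3078] 1.1 -0.439
bin ['top'] [0.4654 0.2803] 6.35 -0.882
bin ['scene'] [0.4652 0.2805] 6.4 -0.922
bin ['top', 'scene'] [0.4654 0.2807] 6.48 -0.902
card_top 362 0.56 [ 0.4087 -0.2962  0.162 ] [ 0.397 -0.36   0.162] [ 0.42  -0.241  0.162] ((407.8760681152344, -300.4499206542969), (19.76863670349121, 119.73336791992188), 2.5358998775482178)
tall_card 325 0.55 [ 0.409  -0.2964  0.162 ] [ 0.4   -0.355  0.162] [ 0.418 -0.243  0.162] ((408.6791687011719, -299.2665710449219), (16.977062225341797, 112.84573364257812), 2.090423107147217)
```

View pics/ab.png

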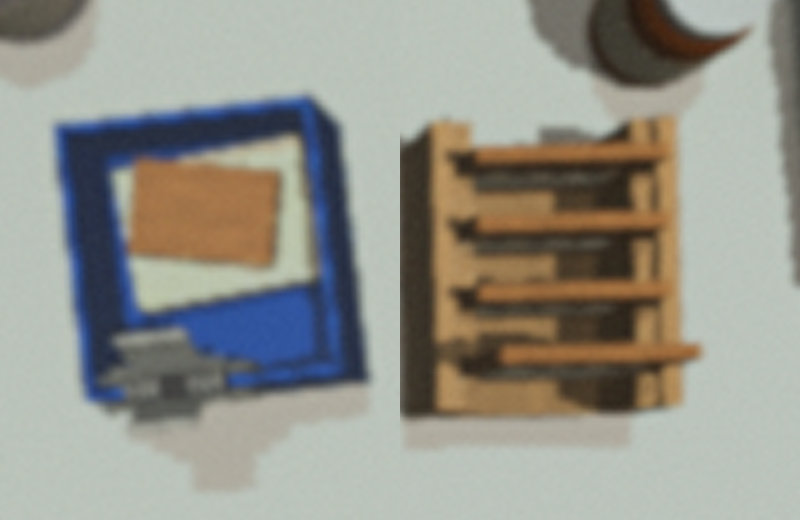

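View pics/t.png

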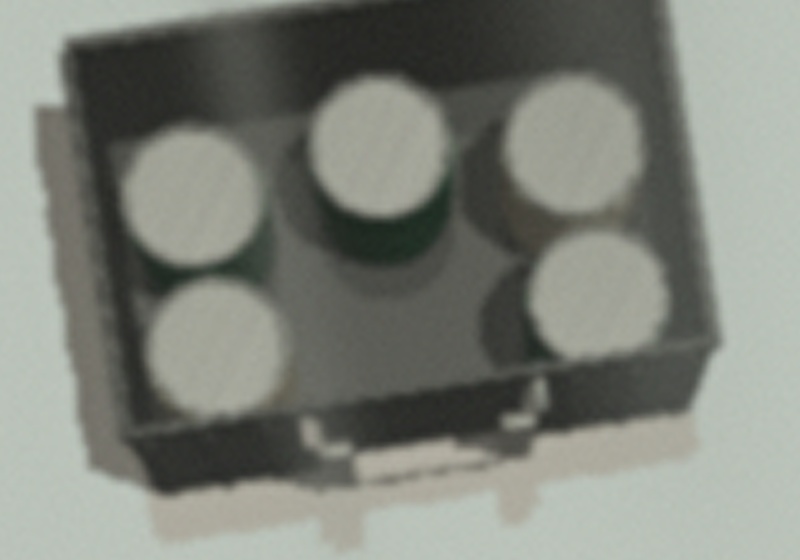

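The rectified views give the bin with the clip on its front wall, the tall card at about (0.413, −0.308) with a yaw near 2°, and the pocket at about (0.639, 0.0215) with a yaw near 9°. The pocket sits at the middle of the tote's front. Next I move towards the rack.

```bash
cat > plan.py <<'E'
import numpy as np
from scipy.spatial.transform import Rotation as Ro
def R(phi): 
    c,s=np.cos(np.radians(phi)),np.sin(np.radians(phi)); return np.array([[-s,c,0],[c,s,0],[0,0,-1.]])
def chain(start,targets):   # each (x,y,z,phi)
    p,ph=np.array(start[:3],float),start[3]; R0=R(ph) 
    for t in targets:
        d=R0.T@(np.array(t[:3])-p); w=Ro.from_matrix(R0.T@R(t[3])).as_rotvec(degrees=True)
        print(t,np.round(d,4).tolist(),np.round(w,2).tolist()); p,R0=np.array(t[:3]),R(t[3])
def now(targets,exact=True):
    from rig import bot
    s=bot.read_state(); R0=np.array(s["tcp_rot"]); p=np.array(s["position"])
    print("t",round(s["time_s"],2),"pos",p.round(4),"phi",np.degrees(np.arctan2(R0[1,1],R0[0,1])).round(2),"z",R0[:,2].round(4),"F",np.round(s["force"],1),"open",np.round(s["opening"],3),"g",np.round(s["grasp_force"],1))
    for t in targets:
        d=R0.T@(np.array(t[:3])-p); w=Ro.from_matrix(R0.T@R(t[3])).as_rotvec(degrees=True)
        print(t,np.round(d,4).tolist(),np.round(w,2).tolist())
E
python3 -c "
from plan import *
chain((.218,.586,.24,69.6),[(.42,.33,.26,30),(.49,.02,.26,2),(.413,-.29,.25,2)])"
```

```text
(0.42, 0.33, 0.26, 30) [-0.2786, -0.1695, -0.02] [0.0, 0.0, 39.6]
(0.49, 0.02, 0.26, 2) [-0.3035, -0.0944, 0.0] [0.0, 0.0, 28.0]
(0.413, -0.29, 0.25, 2) [-0.3071, -0.0878, 0.01] [0.0, 0.0, 0.0]
```

The rows are not in the units I measure in: shifts go in shares of 500 mm and turns go in shares of 45 degrees. I convert before sending: -0.279 m / 0.5 = -0.558, -0.02 m / 0.5 = -0.04, 39.6 degrees / 45 = 0.88.

Call:
play_rows([
  [[-0.558,-0.338,-0.04,0,0,0.88],[-0.558,-0.338,-0.04,0,0,0.88],[-0.558,-0.338,-0.04,0,0,0.88],[-0.558,-0.338,-0.04,0,0,0.88],[-0.558,-0.338,-0.04,0,0,0.88],[-0.558,-0.338,-0.04,0,0,0.88],[-0.558,-0.338,-0.04,0,0,0.88],[-0.558,-0.338,-0.04,0,0,0.88]],
], fingers=0.087)

```text
time_s: 2.97
position: [0.4219, 0.3281, 0.26]
tcp_rot: [[-0.499, 0.866, 0.001], [0.866, 0.499, -0.0], [-0.001, 0.001, -1.0]]
force: [0.5, -0.4, -1.3]
opening: 1.006
grasp_force: 0.0
```

In the tool's units: -0.304 m / 0.5 = -0.608, -0.094 m / 0.5 = -0.188, 28 degrees / 45 = 0.6222.

Call:
play_rows([
  [[-0.608,-0.188,0,0,0,0.6222],[-0.608,-0.188,0,0,0,0.6222],[-0.608,-0.188,0,0,0,0.6222],[-0.608,-0.188,0,0,0,0.6222],[-0.608,-0.188,0,0,0,0.6222],[-0.608,-0.188,0,0,0,0.6222],[-0.608,-0.188,0,0,0,0.6222],[-0.608,-0.188,0,0,0,0.6222]],
])

```text
time_s: 3.63
position: [0.492, 0.0163, 0.2599]
tcp_rot: [[-0.033, 0.999, 0.002], [0.999, 0.033, -0.001], [-0.001, 0.002, -1.0]]
force: [0.3, -0.3, 0.6]
opening: 1.001
grasp_force: 0.0
```

Call:
play_rows([
  [[-0.614,-0.176,0.02,0,0,0],[-0.614,-0.176,0.02,0,0,0],[-0.614,-0.176,0.02,0,0,0],[-0.614,-0.176,0.02,0,0,0],[-0.614,-0.176,0.02,0,0,0],[-0.614,-0.176,0.02,0,0,0],[-0.614,-0.176,0.02,0,0,0],[-0.614,-0.176,0.02,0,0,0]],
], fingers=0.04)

```text
time_s: 4.3
position: [0.413, -0.2939, 0.2498]
tcp_rot: [[-0.033, 0.999, 0.001], [0.999, 0.033, -0.002], [-0.002, 0.001, -1.0]]
force: [0.9, -0.1, -0.2]
opening: 0.5
grasp_force: 0.0
```

Run:
```python
from h import *; from plan import now
now([(.413,-.308,.25,2),(.413,-.308,.147,2)])
d=cam("wrist"); cv2.imwrite("pics/w1.png",d["frame"][:,:,::-1]); print((-d["R"].T@d["t"]).round(3))
for n in("card_top","tall_card","short_card_a"):
    for r in finder.recognise("wrist",n)[:4]: print(n,np.round(r["at"],4),round(r["confidence"],2))
```

```text
t 4.3 pos [ 0.413  -0.2939  0.2498] phi 1.88 z [ 9.0e-04 -2.3e-03 -1.0e+00] F [ 0.9 -0.1 -0.2] open 0.5 g 0.0
(0.413, -0.308, 0.25, 2) [-0.0141, -0.0005, -0.0001] [0.05, 0.13, -0.12]
(0.413, -0.308, 0.147, 2) [-0.0139, -0.0006, 0.1029] [0.05, 0.13, -0.12]
[ 0.411 -0.226  0.396]
card_top [ 0.4136 -0.2905  0.1632] 0.95
tall_card [ 0.41   -0.2924  0.1616] 0.84
short_card_a [ 0.4482 -0.3047  0.1159] 0.72
short_card_a [ 0.5198 -0.293   0.0886] 0.71
short_card_a [ 0.4844 -0.2993  0.1031] 0.6
short_card_a [ 0.4153 -0.2872  0.1626] 0.46
```

View pics/w1.png

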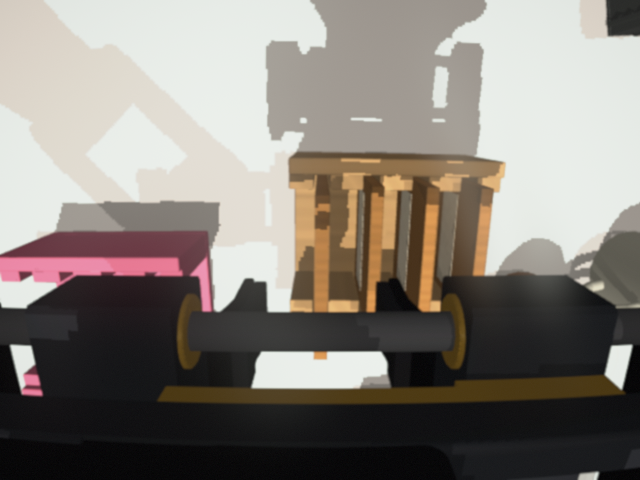

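The wrist view shows the tall card running from about (322,180) to (320,358), between the fingertips.

Run:
```python
from h import *
d=cam("wrist")
print(onplane(d,[[322,181],[314,181],[330,181],[320,358],[314.5,357],[327,357]],.162).round(4))
```

```text
[[ 0.4124 -0.2487  0.162 ]
 [ 0.4081 -0.2489  0.162 ]
 [ 0.4168 -0.2486  0.162 ]
 [ 0.4148 -0.3556  0.162 ]
 [ 0.4115 -0.3551  0.162 ]
 [ 0.4191 -0.3548  0.162 ]]
```

In the tool's units: 0.103 m / 0.5 = 0.206, 0.07 m / 0.5 = 0.14, 0.3 degrees / 45 = 0.0067.

Call:
play_rows([
  [[-0.024,0.0006,0.04,0,0,0.0067],[-0.024,0.0006,0.09,0,0,0.0067],[-0.024,0.0006,0.14,0,0,0.0067],[-0.024,0.0006,0.17,0,0,0.0067],[-0.024,0.0006,0.194,0,0,0.0067],[-0.024,0.0006,0.206,0,0,0.0067],[-0.024,0.0006,0.206,0,0,0.0067],[-0.024,0.0006,0.206,0,0,0.0067]],
], fingers=0.03)

```text
time_s: 5.22
position: [0.4151, -0.301, 0.1469]
tcp_rot: [[-0.032, 1.0, 0.0], [1.0, 0.032, 0.0], [0.0, 0.0, -1.0]]
force: [-0.1, 0.1, 0.2]
opening: 0.345
grasp_force: 0.0
```

Call:
play_rows([
  [[0,0,0,0,0,0],[0,0,0,0,0,0],[0,0,0,0,0,0],[0,0,0,0,0,0],[0,0,0,0,0,0],[0,0,0,0,0,0]],
], fingers=0.0)

```text
time_s: 5.72
position: [0.4146, -0.3021, 0.1471]
tcp_rot: [[-0.03, 1.0, 0.0], [1.0, 0.03, -0.001], [-0.001, 0.0, -1.0]]
force: [0.7, 0.6, 3.6]
opening: 0.09
grasp_force: 30.0
```

In the tool's units: -0.135 m / 0.5 = -0.27, -0.12 m / 0.5 = -0.24.

Call:
play_rows([
  [[0,0,-0.02,0,0,0],[0,0,-0.05,0,0,0],[0,0,-0.09,0,0,0],[0,0,-0.14,0,0,0],[0,0,-0.19,0,0,0],[0,0,-0.24,0,0,0],[0,0,-0.27,0,0,0],[0,0,-0.27,0,0,0]],
])

```text
time_s: 6.38
position: [0.4161, -0.3034, 0.2856]
tcp_rot: [[-0.03, 1.0, 0.006], [1.0, 0.03, -0.006], [-0.006, 0.006, -1.0]]
force: [0.3, -0.1, -0.6]
opening: 0.091
grasp_force: 30.0
```

Run:
```python
from h import *; from plan import now
now([(.45,-.15,.285,2),(.62,.0,.285,9),(.6388,.0214,.285,9)])
d=cam("wrist"); cv2.imwrite("pics/w2.png",d["frame"][:,:,::-1])
s=cam("scene"); 
q=proj(s,[[.4146,-.306,.2]])[0].astype(int); v=s["frame"][max(q[1]-100,0):q[1]+100,max(q[0]-100,0):q[0]+100,::-1]
v=cv2.resize(v,(400,480*1)); cv2.imwrite("pics/w2s.png",np.hstack([cv2.resize(d["frame"][:,:,::-1],(400,480)),v]))
for c in("wrist","top","scene"):
  if c=="top": cam("top")
  for r in finder.recognise(c,"card_top")[:2]+finder.recognise(c,"tall_card")[:2]: print(c,np.round(r["at"],4),round(r["confidence"],2))
```

```text
t 6.38 pos [ 0.4161 -0.3034  0.2856] phi 1.71 z [ 0.0058 -0.0063 -1.    ] F [ 0.3 -0.1 -0.6] open 0.091 g 30.0
(0.45, -0.15, 0.285, 2) [0.1524, 0.0385, -0.0001] [0.32, 0.37, -0.29]
(0.62, 0.0, 0.285, 9) [0.2972, 0.2129, -0.0001] [0.3, 0.39, -7.29]
(0.6388, 0.0214, 0.285, 9) [0.318, 0.2323, -0.0001] [0.3, 0.39, -7.29]
wrist [ 0.4151 -0.2758  0.2986] 0.91
wrist [ 0.4128 -0.2765  0.3026] 0.74
top [ 0.4138 -0.2615  0.2332] 0.45
top [0.4342 0.062  0.0458] 0.25
top [ 0.4108 -0.2592  0.2361] 0.5
scene [ 0.4181 -0.3196  0.2177] 0.83
scene [ 0.4198 -0.3218  0.2205] 0.6
```

View pics/w2s.png

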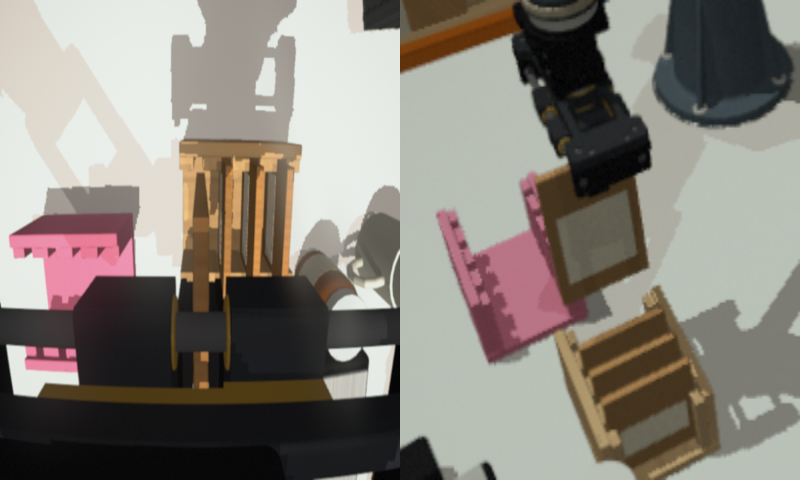

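The card is held and clear of the rack. Next I measure how it sits in the hand.

```bash
cat >> h.py <<'E'
def cardfit(c="scene",name="tall_card",back=.004):
    s=bot.read_state(); d=cam(c); T=np.array(s["tcp_rot"]); p=np.array(s["position"])
    o=-d["R"].T@d["t"]; n=T[:,1]; n=n*np.sign(n@(o-p)); q=p+n*back
    m=max(finder.outline_of(c,name),key=lambda r:r["confidence"])["pixels"]
    cs=max(cv2.findContours(m.astype(np.uint8),cv2.RETR_EXTERNAL,cv2.CHAIN_APPROX_NONE)[0],key=cv2.contourArea)[:,0].astype(float)
    u=cv2.undistortPoints(cs.reshape(-1,1,2),d["camera_matrix"],np.array([float(d["k1"]),0,0,0]))[:,0]
    r=np.c_[u,np.ones(len(u))]@d["R"]; X=o+r*(((q-o)@n)/(r@n))[:,None]
    return np.c_[(X-p)@T[:,0],(X-p)@T[:,2]]*1000   # mm along tool x, tool z
E
python3 - <<'E'
from h import *
L=cardfit(); print(len(L),L.min(0).round(1),L.max(0).round(1))
for lo in range(20,130,15):
    k=(L[:,1]>lo)&(L[:,1]<lo+15)&(L[:,1]<L[:,1].max()-6); a=L[k,0]; print(lo,a[a<0].mean().round(1) if (a<0).any() else None,a[a>0].mean().round(1) if (a>0).any() else None)
for lo in range(-45,50,15):
    k=(L[:,0]>lo)&(L[:,0]<lo+15)&(L[:,1]>60); print(lo,L[k,1].mean().round(1))
E
```

```text
183 [-59.  -23.8] [ 42.1 132.7]
20 -28.0 22.9
35 -57.2 40.3
50 -56.9 40.8
65 -56.5 40.9
80 -56.9 40.9
95 -57.0 41.1
110 -57.2 40.8
125 -57.2 39.5
-45 131.0
-30 131.6
-15 131.1
0 131.6
15 130.6
30 99.1
45 nan<stdin>:6: RuntimeWarning: Mean of empty slice.
  ret = ret.dtype.type(ret / rcount)
```

```bash
python3 -c "
from plan import *
chain((.416,-.303,.285,1.7),[(.52,-.15,.285,5),(.638,.0274,.285,9)])"
```

```text
(0.52, -0.15, 0.285, 5) [0.1498, 0.1085, 0.0] [0.0, 0.0, -3.3]
(0.638, 0.0274, 0.285, 9) [0.1664, 0.133, 0.0] [0.0, 0.0, -4.0]
```

In the tool's units: 0.15 m / 0.5 = 0.3, 0.1085 m / 0.5 = 0.217, -3.3 degrees / 45 = -0.0733.

Call:
play_rows([
  [[0.03,0.022,0,0,0,-0.0067],[0.074,0.054,0,0,0,-0.0178],[0.126,0.092,0,0,0,-0.0311],[0.18,0.13,0,0,0,-0.0444],[0.234,0.17,0,0,0,-0.0578],[0.274,0.2,0,0,0,-0.0667],[0.3,0.217,0,0,0,-0.0733],[0.3,0.217,0,0,0,-0.0733]],
])

```text
time_s: 7.6
position: [0.5198, -0.146, 0.2813]
tcp_rot: [[-0.091, 0.996, 0.001], [0.996, 0.091, 0.001], [0.001, 0.001, -1.0]]
force: [0.4, -0.1, -0.3]
opening: 0.086
grasp_force: 30.0
```

In the tool's units: 0.166 m / 0.5 = 0.332, 0.153 m / 0.5 = 0.306, -4 degrees / 45 = -0.0889.

Call:
play_rows([
  [[0.034,0.026,0,0,0,-0.0089],[0.082,0.066,0,0,0,-0.0222],[0.14,0.112,0,0,0,-0.0378],[0.2,0.16,0,0,0,-0.0533],[0.26,0.208,0,0,0,-0.0689],[0.306,0.246,0,0,0,-0.0822],[0.332,0.266,0,0,0,-0.0889],[0.332,0.266,0,0,0,-0.0889]],
])

```text
time_s: 8.27
position: [0.6377, 0.0303, 0.281]
tcp_rot: [[-0.16, 0.987, 0.0], [0.987, 0.16, 0.0], [0.0, 0.001, -1.0]]
force: [-0.7, 0.3, -0.8]
opening: 0.094
grasp_force: 30.0
```

Run:
```python
from h import *; from plan import now
now([(.638,.0274,.285,9)])
L=cardfit(); a=L[(L[:,1]>40)&(L[:,1]<120),0]; print("scene",a[a<0].mean(),a[a>0].mean(),L[:,1].max())
d=cam("wrist"); cv2.imwrite("pics/w3.png",d["frame"][:,:,::-1])
```

```text
t 8.27 pos [0.6377 0.0303 0.281 ] phi 9.19 z [ 5.e-04  5.e-04 -1.e+00] F [-0.7  0.3 -0.8] open 0.094 g 30.0
(0.638, 0.0274, 0.285, 9) [-0.0029, -0.0002, -0.004] [0.03, -0.02, 0.19]
scene -66.70478061931578 39.73189307564873 134.17103467526653
```

View pics/w3.png

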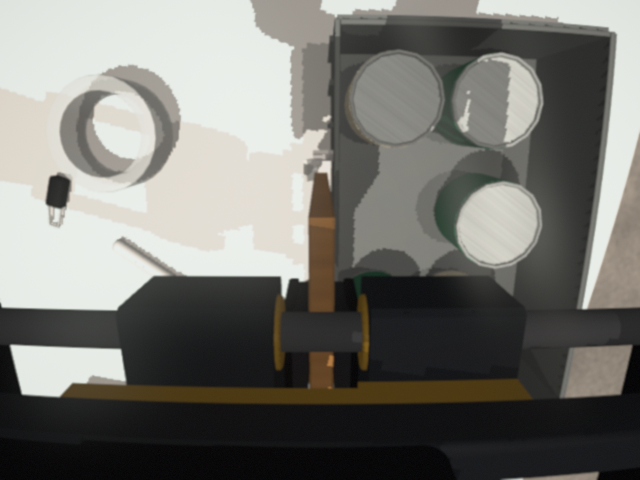

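The card edge is at column 310–333. Its top corner is near row 216 and its bottom near row 174. The pocket's +y lip shows at about (315,160), and the tote's front rim is at column 336, just right of the card.

Run:
```python
from h import *
d=cam("wrist"); s=bot.read_state(); T=np.array(s["tcp_rot"]); p=np.array(s["position"])
f=lambda uv,z:[((onplane(d,[q],z)[0]-p)@T*1000).round(1).tolist() for q in uv]
print("card top",f([[310,216],[321,216],[333,216]],.2955))
print("card bot",f([[315,174],[321,174],[328,174]],.1465))
print("lip",f([[307,165],[318,152],[327,150]],.108))
print("rim",f([[334,25],[336,100],[334,190]],.12))
# predicted pixels for pocket end inner wall & tote rim
def tp(a,b,z,x=.7435,y=.038,th=np.radians(9)): c,s_=np.cos(th),np.sin(th); return [x+c*a-s_*b,y+s_*a+c*b,z]
for n,a,b,z in(("rimF+y",-.1,.15,.12),("rimF mid",-.1,.075,.12),("poc in +y wall",-.1,.053,.1),("poc in +y lip",-.112,.053,.108),("lip out",-.112,.053,.095)):
    print(n,proj(d,[tp(a,b,z)]).round(1), ((np.array(tp(a,b,z))-p)@T*1000).round(1))
g=d["frame"].astype(int)
for r in (60,110,150,156,162,168): print(r,[tuple(g[r,c]) [1] for c in range(296,350,2)])
```

```text
card top [[42.3, -3.5, -14.2], [42.3, -0.1, -14.2], [42.3, 3.7, -14.3]]
card bot [[41.1, -4.0, 134.8], [41.1, -0.1, 134.8], [41.1, 4.4, 134.7]]
lip [[44.0, -10.5, 173.3], [53.5, -2.4, 173.3], [54.9, 4.2, 173.2]]
rim [[138.8, 8.4, 161.2], [89.5, 10.1, 161.2], [27.1, 9.2, 161.2]]
rimF+y [[334.   16.2]] [144.4   8.4 161.2]
rimF mid [[333.5 129.7]] [ 69.4   8.5 161.2]
poc in +y wall [[332.6 159.7]] [ 47.4   8.6 181.2]
poc in +y lip [[316.6 160.3]] [ 47.4  -3.4 173.3]
lip out [[316.8 159.2]] [ 47.4  -3.4 186.3]
60 [np.int64(157), np.int64(156), np.int64(156), np.int64(142), np.int64(125), np.int64(123), np.int64(122), np.int64(123), np.int64(123), np.int64(122), np.int64(122), np.int64(122), np.int64(122), np.int64(120), np.int64(121), np.int64(117), np.int64(80), np.int64(59), np.int64(58), np.int64(63), np.int64(82), np.int64(84), np.int64(81), np.int64(85), np.int64(85), np.int64(85), np.int64(85)]
110 [np.int64(158), np.int64(159), np.int64(158), np.int64(155), np.int64(132), np.int64(126), np.int64(125), np.int64(125), np.int64(125), np.int64(124), np.int64(124), np.int64(123), np.in
[... 1114 characters left out ...]
64(166), np.int64(144), np.int64(134), np.int64(130), np.int64(130), np.int64(125), np.int64(128), np.int64(193), np.int64(226), np.int64(226), np.int64(226), np.int64(213), np.int64(98), np.int64(68), np.int64(83), np.int64(80), np.int64(82), np.int64(85), np.int64(84), np.int64(83), np.int64(82)]
168 [np.int64(221), np.int64(221), np.int64(221), np.int64(216), np.int64(157), np.int64(120), np.int64(112), np.int64(111), np.int64(114), np.int64(130), np.int64(146), np.int64(189), np.int64(225), np.int64(226), np.int64(226), np.int64(226), np.int64(226), np.int64(215), np.int64(98), np.int64(68), np.int64(81), np.int64(79), np.int64(78), np.int64(83), np.int64(84), np.int64(82), np.int64(82)]
```

In the tool's units: 0.03 m / 0.5 = 0.06, 0.02 m / 0.5 = 0.04, 0.2 degrees / 45 = 0.0044.

Call:
play_rows([
  [[0.004,0.0046,0,0,0,0.0044],[0.004,0.0046,0.02,0,0,0.0044],[0.004,0.0046,0.04,0,0,0.0044],[0.004,0.0046,0.06,0,0,0.0044],[0.004,0.0046,0.06,0,0,0.0044],[0.004,0.0046,0.06,0,0,0.0044]],
])

```text
time_s: 8.97
position: [0.6376, 0.0305, 0.2499]
tcp_rot: [[-0.153, 0.988, -0.003], [0.988, 0.153, 0.0], [0.001, -0.003, -1.0]]
force: [0.2, 0.1, -0.4]
opening: 0.09
grasp_force: 30.0
```

Run:
```python
from h import *; from plan import now
now([])
d=cam("wrist"); s=bot.read_state(); T=np.array(s["tcp_rot"]); p=np.array(s["position"]); print(p.round(4))
def tp(a,b,z,x=.7435,y=.038,th=np.radians(9)): c,s_=np.cos(th),np.sin(th); return [x+c*a-s_*b,y+s_*a+c*b,z]
for n,a,b,z in(("wall",-.1,.053,.1),("center",-.106,0,.1),("lip",-.112,.053,.095)): print(n,proj(d,[tp(a,b,z)]).round(1),((np.array(tp(a,b,z))-p)@T*1000).round(1))
cv2.imwrite("pics/w4.png",cv2.resize(d["frame"][120:260,250:400,::-1],None,fx=4,fy=4,interpolation=cv2.INTER_CUBIC))
```

```text
t 8.97 pos [0.6376 0.0305 0.2499] phi 8.8 z [-3.3e-03  4.0e-04 -1.0e+00] F [ 0.2  0.1 -0.4] open 0.09 g 30.0
[0.6382 0.0305 0.2508]
wall [[330.3 167.7]] [ 43.8   5.3 150.8]
center [[321.7 242.8]] [ -9.2  -0.6 150.8]
lip [[312.9 167.2]] [ 43.8  -6.7 155.8]
```

View pics/w4.png

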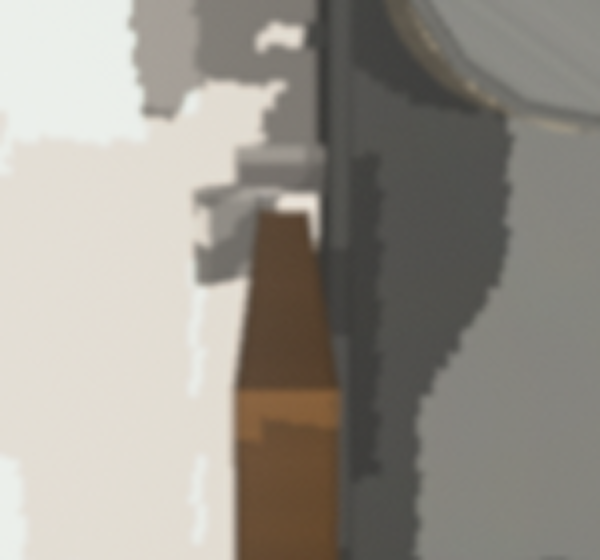

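The crop shows the card's bottom edge directly above the pocket mouth. The front face is about 1.3 mm to its right and the +y end is about 2 mm ahead. I shift it slightly and go down.

In the tool's units: 0.06 m / 0.5 = 0.12, 0.056 m / 0.5 = 0.112.

Call:
play_rows([
  [[-0.0016,-0.0012,0.016,0,0,0],[-0.0016,-0.0012,0.036,0,0,0],[-0.0016,-0.0012,0.056,0,0,0],[-0.0016,-0.0012,0.076,0,0,0],[-0.0016,-0.0012,0.096,0,0,0],[-0.0016,-0.0012,0.112,0,0,0],[-0.0016,-0.0012,0.12,0,0,0],[-0.0016,-0.0012,0.12,0,0,0]],
])

```text
time_s: 9.68
position: [0.6372, 0.0298, 0.1899]
tcp_rot: [[-0.153, 0.988, -0.003], [0.988, 0.153, 0.0], [0.001, -0.003, -1.0]]
force: [0.3, -0.3, -0.7]
opening: 0.091
grasp_force: 30.0
```

In the tool's units: 0.03 m / 0.5 = 0.06, 0.028 m / 0.5 = 0.056.

Call:
play_rows([
  [[0,0,0.012,0,0,0],[0,0,0.024,0,0,0],[0,0,0.036,0,0,0],[0,0,0.048,0,0,0],[0,0,0.056,0,0,0],[0,0,0.06,0,0,0],[0,0,0.06,0,0,0]],
])

```text
time_s: 10.27
position: [0.6376, 0.0298, 0.1608]
tcp_rot: [[-0.153, 0.988, -0.001], [0.988, 0.153, 0.0], [0.0, -0.001, -1.0]]
force: [-0.4, 0.4, -0.7]
opening: 0.093
grasp_force: 30.0
```

In the tool's units: 0.0045 m / 0.5 = 0.009, 0.001 m / 0.5 = 0.002.

Call:
play_rows([
  [[0,0,0.002,0,0,0],[0,0,0.004,0,0,0],[0,0,0.006,0,0,0],[0,0,0.008,0,0,0],[0,0,0.009,0,0,0],[0,0,0.009,0,0,0]],
])

```text
time_s: 10.77
position: [0.638, 0.0297, 0.1572]
tcp_rot: [[-0.153, 0.988, 0.0], [0.988, 0.153, -0.0], [-0.0, 0.0, -1.0]]
force: [0.3, -0.7, -1.1]
opening: 0.087
grasp_force: 30.0
```

In the tool's units: 0.002 m / 0.5 = 0.004, 0.001 m / 0.5 = 0.002.

Call:
play_rows([
  [[0,0,0.002,0,0,0],[0,0,0.004,0,0,0],[0,0,0.004,0,0,0]],
])

```text
time_s: 11.02
position: [0.6385, 0.0299, 0.1571]
tcp_rot: [[-0.153, 0.988, 0.002], [0.988, 0.153, -0.0], [-0.0, 0.001, -1.0]]
force: [-1.3, 1.1, 9.0]
opening: 0.09
grasp_force: 30.0
```

The card is on the pocket floor: 9 N upward at the expected height. I release it.

In the tool's units: -0.0015 m / 0.5 = -0.003.

Call:
play_rows([
  [[0,0,-0.003,0,0,0],[0,0,-0.003,0,0,0],[0,0,-0.003,0,0,0],[0,0,-0.003,0,0,0],[0,0,-0.003,0,0,0]],
], fingers=0.04)

```text
time_s: 11.43
position: [0.6378, 0.0297, 0.1562]
tcp_rot: [[-0.153, 0.988, -0.001], [0.988, 0.153, 0.0], [0.0, -0.001, -1.0]]
force: [0.9, 0.6, 0.7]
opening: 0.38
grasp_force: 0.0
```

In the tool's units: -0.12 m / 0.5 = -0.24, -0.1 m / 0.5 = -0.2.

Call:
play_rows([
  [[0,0,-0.02,0,0,0],[0,0,-0.05,0,0,0],[0,0,-0.09,0,0,0],[0,0,-0.14,0,0,0],[0,0,-0.2,0,0,0],[0,0,-0.24,0,0,0],[0,0,-0.24,0,0,0],[0,0,-0.24,0,0,0]],
])

```text
time_s: 12.1
position: [0.6387, 0.0297, 0.2784]
tcp_rot: [[-0.153, 0.988, 0.004], [0.988, 0.153, -0.0], [-0.001, 0.004, -1.0]]
force: [-0.1, 0.3, 0.2]
opening: 0.46
grasp_force: 0.0
```

Run:
```python
from h import *; from plan import now
now([])
d=cam("wrist"); s=bot.read_state(); T=np.array(s["tcp_rot"]); p=np.array(s["position"]); print(p.round(4))
for r in finder.recognise("wrist","card_top")[:2]: print(np.round(r["at"],4),round(r["confidence"],2))
rs=finder.outline_of("wrist","tall_card")
m=rs[0]["pixels"]; print(rs[0]["confidence"],m.sum())
for r in range(0,480,12):
    c=np.flatnonzero(m[r]); 
    if len(c): print(r,c.min(),c.max())
cv2.imwrite("pics/w5.png",d["frame"][:,:,::-1])
w=cv2.resize(d["frame"][100:350,220:420,::-1],(400,500),interpolation=cv2.INTER_CUBIC)
e=cam("scene"); q=proj(e,[[.638,.022,.15]])[0].astype(int)
v=cv2.resize(e["frame"][q[1]-63:q[1]+62,q[0]-50:q[0]+50,::-1],(400,500),interpolation=cv2.INTER_CUBIC)
cv2.imwrite("pics/w5c.png",np.hstack([w,v]))
```

```text
t 12.1 pos [0.6387 0.0297 0.2784] phi 8.82 z [ 3.7e-03 -5.0e-04 -1.0e+00] F [-0.1  0.3  0.2] open 0.46 g 0.0
[0.6376 0.0298 0.2767]
[0.645  0.0366 0.1724] 0.63
0.79 1934
168 313 325
180 313 326
192 314 326
204 313 326
216 312 325
228 313 325
240 313 325
252 313 324
264 313 324
276 313 325
288 313 325
300 313 325
```

View pics/w5c.png

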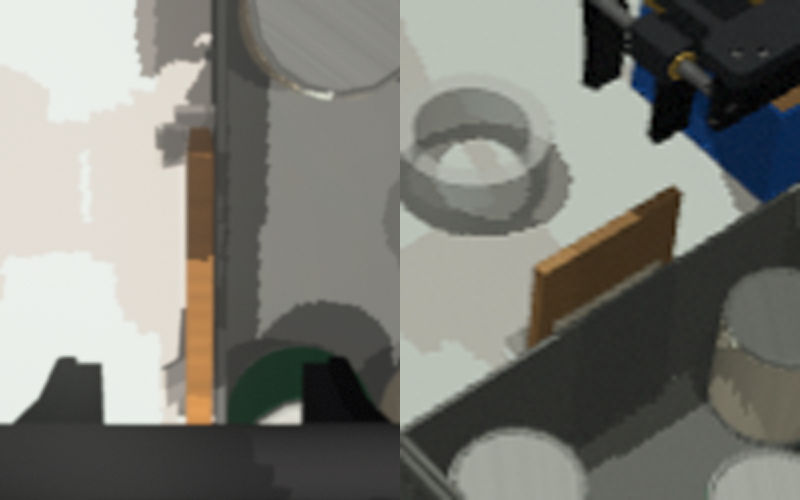

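The card stands in the pocket, nearly upright. In the wrist image its top edge covers columns 313–327 from row 176 down.

Run:
```python
from h import *; from plan import *
d=cam("wrist"); s=bot.read_state(); T=np.array(s["tcp_rot"]); p=np.array(s["position"])
X=onplane(d,[[313.5,178],[327,178],[320.2,176],[313.3,300],[327,300],[320,300]],.172); print(X.round(4)); print(((X-p)@T*1000).round(1))
y=X[5]-X[2]; print("yaw",np.degrees(np.arctan2(y[0],-y[1])))
c=X[2]+(X[5]-X[2])/np.linalg.norm(X[5]-X[2])*.05; print("card_top",c.round(4))
for z in(.172,):
  top=cam("top")
  for n in("card_top",):
    for r in finder.outline_of("top",n)[:2]: print(r["confidence"],onplane(top,np.argwhere(r["pixels"])[:,::-1],z).mean(0).round(4))
now([(.45,.2,.28,6.4),(.40,.285,.25,6.4)])
chain((.6376,.0298,.2768,8.8),[(.45,.2,.27,6.5),(.40,.285,.24,6.5)])
# clip estimate by bin model
x,y,t=.4654,.2806,np.radians(6.45); print("bin wall mid",x-.0675*np.cos(t),y-.0675*np.sin(t))
```

```text
[[ 0.6257  0.0703  0.172 ]
 [ 0.6334  0.0715  0.172 ]
 [ 0.6294  0.072   0.172 ]
 [ 0.6369 -0.0042  0.172 ]
 [ 0.6453 -0.0029  0.172 ]
 [ 0.641  -0.0036  0.172 ]]
[[ 41.6  -4.7 102.9]
 [ 41.6   3.1 102.8]
 [ 42.8  -0.8 102.9]
 [-33.7  -5.1 102.8]
 [-33.7   3.4 102.8]
 [-33.7  -0.9 102.8]]
yaw 8.713191283824647
card_top [0.637  0.0226 0.172 ]
t 12.45 pos [0.6374 0.0297 0.2752] phi 8.81 z [-2.5e-03  3.0e-04 -1.0e+00] F [ 0.2  0.2 -0.9] open 0.461 g 0.0
(0.45, 0.2, 0.28, 6.4) [0.197, -0.1592, -0.0043] [-0.14, -0.04, 2.41]
(0.4, 0.285, 0.25, 6.4) [0.2886, -0.1955, 0.0259] [-0.14, -0.04, 2.41]
(0.45, 0.2, 0.27, 6.5) [0.1969, -0.1594, 0.0068] [0.0, 0.0, 2.3]
(0.4, 0.285, 0.24, 6.5) [0.0901, -0.0401, 0.03] [0.0, 0.0, 0.0]
bin wall mid 0.3983272570598393 0.2730173121860964
```

In the tool's units: 0.197 m / 0.5 = 0.394, 0.003 m / 0.5 = 0.006, 2.3 degrees / 45 = 0.0511.

Call:
play_rows([
  [[0.04,-0.032,0,0,0,0.0067],[0.098,-0.08,0,0,0,0.0156],[0.158,-0.128,0,0,0,0.0222],[0.22,-0.178,0,0,0,0.0311],[0.28,-0.226,0,0,0,0.04],[0.34,-0.276,0.006,0,0,0.0467],[0.374,-0.304,0.012,0,0,0.0511],[0.394,-0.3188,0.014,0,0,0.0511]],
], fingers=0.07)

```text
time_s: 13.12
position: [0.4469, 0.2014, 0.2688]
tcp_rot: [[-0.116, 0.993, -0.003], [0.993, 0.116, -0.0], [0.0, -0.003, -1.0]]
force: [0.5, -0.3, -0.2]
opening: 0.801
grasp_force: 0.0
```

In the tool's units: 0.09 m / 0.5 = 0.18, 0.085 m / 0.5 = 0.17.

Call:
play_rows([
  [[0.04,-0.018,0.014,0,0,0],[0.09,-0.04,0.03,0,0,0],[0.14,-0.062,0.046,0,0,0],[0.17,-0.076,0.056,0,0,0],[0.18,-0.08,0.06,0,0,0],[0.18,-0.08,0.06,0,0,0],[0.18,-0.08,0.06,0,0,0]],
])

```text
time_s: 13.7
position: [0.4014, 0.2846, 0.2396]
tcp_rot: [[-0.114, 0.994, 0.001], [0.994, 0.114, -0.0], [-0.001, 0.001, -1.0]]
force: [0.0, 0.5, -0.4]
opening: 0.803
grasp_force: 0.0
```

Run:
```python
from h import *; from plan import *
d=cam("wrist"); now([(.399,.289,.24,6.4)])
s=bot.read_state(); T=np.array(s["tcp_rot"]); p=np.array(s["position"])
for n in("clip","wing_front","wing_back","clip_leaf"):
    for r in finder.recognise("wrist",n)[:3]: print(n,np.round(r["at"],4),round(r["confidence"],2),proj(d,[r["at"]])[0].round(0))
print(proj(d,[[.3965,.29,.085],[.383,.289,.12],[.418,.291,.12],p+T[:,2]*.017]).round(0))
cv2.imwrite("pics/w6.png",cv2.resize(d["frame"][80:380,160:480,::-1],None,fx=2,fy=2,interpolation=cv2.INTER_CUBIC))
```

```text
t 13.75 pos [0.4016 0.2843 0.2397] phi 6.48 z [ 1.2e-03 -2.0e-04 -1.0e+00] F [-0.8 -0.9 -0.4] open 0.802 g 0.0
(0.399, 0.289, 0.24, 6.4) [0.005, -0.0021, -0.0003] [0.07, 0.02, 0.08]
clip [0.3968 0.2933 0.0962] 0.93 [316. 219.]
wing_front [0.3988 0.2914 0.1028] 0.69 [318. 224.]
wing_back [0.4068 0.2915 0.1019] 0.59 [330. 225.]
clip_leaf [0.4101 0.2936 0.1038] 0.68 [336. 223.]
[[315. 220.]
 [293. 231.]
 [348. 234.]
 [322. 304.]]
```

View pics/w6.png

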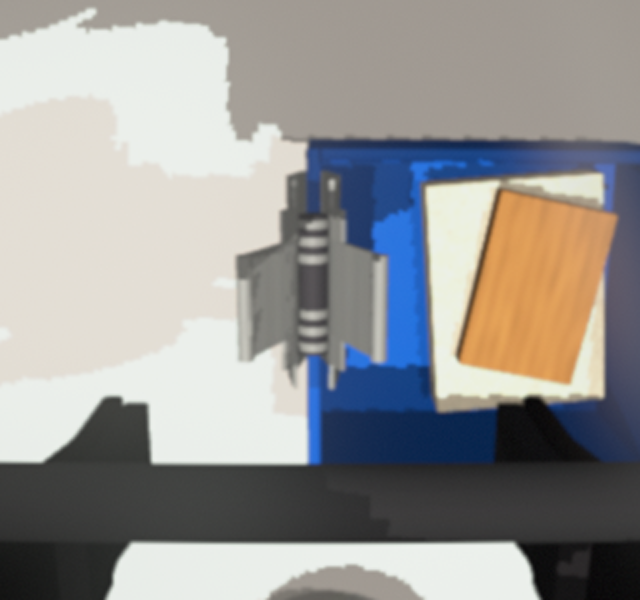

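This is my tenth and last picture. It shows the clip coil at about (316.5,222.5), the front wing's rolled end at (283,234) and the back wing's at (350,234), with the open fingers straddling the clip.

Run:
```python
from h import *; from plan import *
d=cam("wrist"); s=bot.read_state(); T=np.array(s["tcp_rot"]); p=np.array(s["position"]); print(p.round(4))
W=onplane(d,[[279,234],[353.5,234],[316.2,234]],.121); C=onplane(d,[[316.5,222]],.088)
print(W.round(4),C.round(4)); print(((W-p)@T*1000).round(1),((C-p)@T*1000).round(1))
c=[*((W[2]+C[0])/2)[:2]]; print(c); now([(*c,.24,6.4),(*c,.119,6.4)])
```

```text
[0.4011 0.2843 0.2398]
[[0.3742 0.2857 0.121 ]
 [0.4212 0.291  0.121 ]
 [0.3977 0.2883 0.121 ]] [[0.3974 0.2892 0.088 ]]
[[  4.4 -26.6 118.8]
 [  4.4  20.6 118.8]
 [  4.4  -3.  118.8]] [[  5.3  -3.2 151.8]]
[np.float64(0.39755239423025357), np.float64(0.28875585447436397)]
t 14.0 pos [0.4011 0.2843 0.2398] phi 6.44 z [ 7.e-04  1.e-04 -1.e+00] F [0.1 0.3 0.4] open 0.807 g 0.0
(np.float64(0.39755239423025357), np.float64(0.28875585447436397), 0.24, 6.4) [0.0049, -0.003, -0.0002] [0.04, -0.0, 0.04]
(np.float64(0.39755239423025357), np.float64(0.28875585447436397), 0.119, 6.4) [0.0048, -0.0031, 0.1208] [0.04, -0.0, 0.04]
```

In the tool's units: 0.117 m / 0.5 = 0.234, 0.07 m / 0.5 = 0.14.

Call:
play_rows([
  [[0.0096,-0.006,0.03,0,0,0],[0.0096,-0.006,0.08,0,0,0],[0.0096,-0.006,0.14,0,0,0],[0.0096,-0.006,0.19,0,0,0],[0.0096,-0.006,0.22,0,0,0],[0.0096,-0.006,0.234,0,0,0],[0.0096,-0.006,0.234,0,0,0],[0.0096,-0.006,0.234,0,0,0]],
])

```text
time_s: 14.67
position: [0.3974, 0.2893, 0.1228]
tcp_rot: [[-0.113, 0.994, 0.0], [0.994, 0.113, 0.0], [0.0, 0.0, -1.0]]
force: [1.0, -0.7, 0.2]
opening: 0.806
grasp_force: 0.0
```

Call:
play_rows([
  [[0,0,0,0,0,0],[0,0,0,0,0,0],[0,0,0,0,0,0],[0,0,0,0,0,0]],
], fingers=0.045)

```text
time_s: 15.0
position: [0.3972, 0.2895, 0.1234]
tcp_rot: [[-0.114, 0.994, 0.002], [0.994, 0.114, 0.001], [0.0, 0.002, -1.0]]
force: [0.0, -0.2, 0.3]
opening: 0.587
grasp_force: 0.0
```

Call:
play_rows([
  [[0,0,0,0,0,0],[0,0,0,0,0,0],[0,0,0,0,0,0],[0,0,0,0,0,0],[0,0,0,0,0,0],[0,0,0,0,0,0],[0,0,0,0,0,0],[0,0,0,0,0,0]],
], fingers=0.0)

```text
time_s: 15.67
position: [0.4027, 0.2907, 0.1273]
tcp_rot: [[-0.114, 0.993, 0.014], [0.993, 0.114, 0.004], [0.002, 0.015, -1.0]]
force: [1.9, -4.3, 27.2]
opening: 0.155
grasp_force: 30.0
```

In the tool's units: -0.02 m / 0.5 = -0.04, -0.014 m / 0.5 = -0.028.

Call:
play_rows([
  [[0,0,-0.006,0,0,0],[0,0,-0.012,0,0,0],[0,0,-0.02,0,0,0],[0,0,-0.028,0,0,0],[0,0,-0.036,0,0,0],[0,0,-0.04,0,0,0],[0,0,-0.04,0,0,0]],
])

```text
time_s: 16.25
position: [0.3969, 0.2894, 0.1428]
tcp_rot: [[-0.114, 0.994, 0.0], [0.994, 0.114, 0.0], [0.0, 0.0, -1.0]]
force: [-0.2, -0.5, -0.3]
opening: 0.156
grasp_force: 29.8
```

Run:
```python
from h import *; from plan import *
for c in("wrist","scene","top"):
    d=cam(c); 
    for n in("clip","wing_front"):
        for r in finder.recognise(c,n)[:2]: print(c,n,np.round(r["at"],4),round(r["confidence"],2),proj(d,[r["at"]])[0].round(0))
now([])
d=cam("wrist"); g=d["frame"].astype(int)
# text rendition of clip region
sub=cv2.resize(d["frame"][180:310,270:370],(50,44),interpolation=cv2.INTER_AREA).astype(int)
def ch(p):
    r,gg,b=p
    if b>r+40: return "b"
    if r>b+40: return "o"
    v=p.mean(); return " .:-=+*#"[min(7,int((255-v)/32))]
for row in sub: print("".join(ch(p) for p in row))
```

```text
wrist clip [0.3905 0.304  0.1029] 0.83 [311. 252.]
wrist wing_front [0.396  0.3029 0.1129] 0.6 [323. 262.]
scene clip [0.4019 0.2762 0.0947] 0.71 [395. 186.]
scene clip [0.6468 0.0182 0.149 ] 0.61 [365. 266.]
scene wing_front [0.4044 0.2803 0.093 ] 0.85 [396. 187.]
scene wing_front [0.4005 0.2831 0.0927] 0.73 [396. 185.]
top clip [0.3846 0.2649 0.1023] 0.44 [214. 291.]
top wing_front [0.3907 0.2651 0.0985] 0.72 [214. 289.]
t 16.7 pos [0.3967 0.2893 0.1424] phi 6.51 z [-4.e-04 -2.e-04 -1.e+00] F [-0.2  0.1 -0.4] open 0.153 g 29.8
========================bbbbbbbbbbbbbbbbbbbbbbbbbb
========================bbbbbbbbbbbbbbbbbbbbbbbbbb
---==========---========bbbbbbbbbbbbbbbbbbbbbbbbbb
...:::::-----..:-=======bbbbbbbbbbbbbbbbbbbbbbbbbb
................-=======+bbbbbbbbbbbbbbbbbbbbbbbbb
.-=-:..........:========+bbbbbbbbb+++bbbbbbbbbbbbb
.-++=-.........-========+bbbbbbbbb+++bbbbbbbbbbbbb
.-++++=-::......:=======+bbbbbbb+++++bbbbbbbbbbbbb
.-++++==+====--:-=======bbb++++++++++bbbbbbbbbbbbb
.-+++++++++++++++=======+b+++++++++++bbbbbbbbbbbbb
.-+++++++++++++++=======bb+++++++++++bbbbbbbbbbbbb
.-++
[... 978 characters left out ...]
++++++++++++++++++++++++bbbbbbbbbbbbb
..:==++++++++++++++*******++++++++++=bbbbbbbbbbbbb
..:==+++++++++++++++******++++++++++bbbbbbbbbbbbbb
..:==+*****+++++++++++****++++++++++bbbbbbbbbbbbbb
..:==+*********++++++++***++++++++++*bbbb####bbbbb
  :-=+**********+====++***+++++===++*########bbbbb
  .-=***********+===+++***+++++===++*#########bbbb
  .-+*********#*+====++***+++++===++*#########bbbb
  .=****##**###*+===+++***+++++===++*#########bbbb
. .=***########*+===+++***+++++===++###########bbb
: .+*##########*+===+++***+++++===+*###########bbb
-:=*###########*+===+++***+++++===+*############bb
+**#############++==+++++++++++===+*##############
**##############++==+++===+++++===+*##############
```

The gripper now holds the clip squeezed to its stop and lifted. The coil appears a few pixels off the jaws' centre line, so I measure its tilt in the hand.

Run:
```python
from h import *; from plan import *
d=cam("wrist"); s=bot.read_state(); T=np.array(s["tcp_rot"]); p=np.array(s["position"]); print(p.round(4), s["opening"])
g=d["frame"].astype(int)
for r in(210,222,234,246,264): print(r," ".join(f"{v}" for v in g[r-1:r+2,268:352,:].sum(2).mean(0).astype(int)//3))
print("b-r 222"," ".join(str(v) for v in (g[222,268:352,2]-g[222,268:352,0])))
for z in(.105,.075): 
    P=[p+T[:,1]*y*.001+T[:,0]*0.02*0+np.array([0,0,z-p[2]]) for y in(-20,-10,0,10,20)]; print(z,proj(d,P).round(1).tolist())
def f(u,v,z): return ((onplane(d,[[u,v]],z)[0]-p)@T*1000).round(1)
print("coil ends?",[f(314,v,.105) for v in(230,260)])
```

```text
[0.3968 0.2893 0.1425] 0.15179795471020768
210 218 218 218 210 175 128 97 89 88 88 88 87 88 90 92 93 92 92 93 94 94 94 94 93 92 91 91 91 90 90 89 90 91 91 91 92 94 101 111 118 119 119 119 119 119 119 119 119 116 105 85 69 68 80 89 92 90 87 84 83 82 82 82 83 83 83 84 84 83 83 81 81 80 78 78 80 75 64 58 58 58 58 58 57
222 218 218 218 212 184 140 103 90 88 88 88 87 88 89 91 92 91 92 92 93 94 94 94 92 91 92 91 90 89 89 89 89 90 90 90 92 94 100 110 117 119 119 119 119 119 119 119 119 116 104 85 68 68 79 89 91 90 87 84 82 82 81 81 82 83 83 84 84 83 82 81 80 79 77 77 76 70 61 57 58 57 57 57 57
234 218 218 218 214 197 168 139 122 111 100 90 86 86 87 91 91 91 91 92 92 92 93 93 92 92 91 90 90 89 88 89 88 90 89 90 93 95 95 89 74 56 49 48 48 48 47 47 47 46 46 46 47 53 65 74 81 88 93 94 91 86 82 81 82 82 83 84 83 83 82 80 80 80 81 88 98 105 107 102 84 65 56 55 56
246 218 218 218 218 209 175 128 96 87 88 88 86 86 86 89 91 91 90 91 92 92 92 93 92 91 90 90 90 89 88 89 88 89 88 89 93 96 98 92 76 58 51 51 51 51 51 51 50 49 48 47 45 51 64 74 80 88 94 94 91 86 82 81 82 81 82 84 83 82 81 80 79 78 80 87 90 88 90 92 88 75 59 56 54
264 217 217 218 218 214 200 175 145 123 116 111 99 88 84 86 88 89 89 89 90 90 90 91 91 89 89 88 88 87 86 87 87 87 87 85 81 80 79 79 80 82 84 85 85 85 84 84 84 84 84 85 86 84 79 73 73 74 74 75 76 77 76 77 79 81 82 83 83 81 81 80 78 77 78 84 83 82 93 104 104 100 94 93 93
b-r 222 -16 -16 -16 -19 -16 -12 -7 -4 -5 -5 -5 -5 -5 -5 -4 -5 -5 -4 -4 -4 -6 -5 -5 -4 -4 -4 -4 -4 -5 -4 -3 -4 -3 -3 -3 -3 -4 -6 -8 -9 -10 -10 -9 -10 -10 -9 -10 -8 -8 2 26 56 56 32 9 -1 -3 -2 -2 -2 -2 -3 -1 -1 -1 -2 -2 -2 -2 -2 -2 -2 -1 -1 2 18 44 69 81 81 81 81 82 81
0.105 [[277.3, 285.2], [299.3, 285.3], [321.4, 285.3], [343.4, 285.3], [365.5, 285.3]]
0.075 [[283.0, 265.3], [302.1, 265.3], [321.4, 265.3], [340.6, 265.3], [359.8, 265.3]]
coil ends? [array([25.7, -3.2, 37.5]), array([12. , -3.3, 37.5])]
```

```bash
python3 -c "
from plan import *
chain((.3968,.2893,.1425,6.5),[(.3968,.2893,.29,6.5),(.517,.156,.29,7.6),(.637,.0226,.29,8.8)])
print((Ro.from_matrix(R(7.6).T@R(8.8))*Ro.from_rotvec([-5.2,0,0],degrees=True)).as_rotvec(degrees=True).round(2))"
```

```text
(0.3968, 0.2893, 0.29, 6.5) [0.0, 0.0, -0.1475] [0.0, 0.0, 0.0]
(0.517, 0.156, 0.29, 7.6) [-0.1461, 0.1043, 0.0] [0.0, 0.0, -1.1]
(0.637, 0.0226, 0.29, 8.8) [-0.1481, 0.1013, 0.0] [0.0, 0.0, -1.2]
[-5.2   0.05 -1.2 ]
```

In the tool's units: -0.147 m / 0.5 = -0.294, -0.05 m / 0.5 = -0.1.

Call:
play_rows([
  [[0,0,-0.02,0,0,0],[0,0,-0.054,0,0,0],[0,0,-0.1,0,0,0],[0,0,-0.15,0,0,0],[0,0,-0.2,0,0,0],[0,0,-0.246,0,0,0],[0,0,-0.28,0,0,0],[0,0,-0.294,0,0,0]],
])

```text
time_s: 17.47
position: [0.3979, 0.2898, 0.2922]
tcp_rot: [[-0.114, 0.994, 0.005], [0.994, 0.114, 0.002], [0.002, 0.005, -1.0]]
force: [0.2, 0.4, -0.6]
opening: 0.154
grasp_force: 29.8
```

In the tool's units: -0.146 m / 0.5 = -0.292, -0.143 m / 0.5 = -0.286, -1.1 degrees / 45 = -0.0244.

Call:
play_rows([
  [[-0.028,0.02,0,0,0,-0.0022],[-0.072,0.052,0,0,0,-0.0067],[-0.124,0.088,0,0,0,-0.0111],[-0.178,0.126,0,0,0,-0.0156],[-0.226,0.162,0,0,0,-0.02],[-0.264,0.188,0,0,0,-0.0222],[-0.286,0.204,0,0,0,-0.0244],[-0.292,0.2086,0,0,0,-0.0244]],
])

```text
time_s: 18.13
position: [0.5182, 0.1544, 0.2887]
tcp_rot: [[-0.13, 0.992, -0.001], [0.992, 0.13, -0.0], [-0.0, -0.001, -1.0]]
force: [0.0, -0.8, -0.4]
opening: 0.153
grasp_force: 29.8
```

In the tool's units: -0.148 m / 0.5 = -0.296, -0.145 m / 0.5 = -0.29, -5.2 degrees / 45 = -0.1156.

Call:
play_rows([
  [[-0.028,0.018,0,-0.0111,0,-0.0022],[-0.072,0.05,0,-0.0289,0,-0.0067],[-0.124,0.084,0,-0.0489,0,-0.0111],[-0.178,0.122,0,-0.0689,0,-0.0156],[-0.226,0.154,0,-0.0889,0,-0.02],[-0.264,0.18,0,-0.1022,0,-0.0244],[-0.29,0.198,0,-0.1133,0,-0.0267],[-0.296,0.202,0,-0.1156,0,-0.0267]],
])

```text
time_s: 18.8
position: [0.6375, 0.0217, 0.2889]
tcp_rot: [[-0.152, 0.984, 0.09], [0.988, 0.151, 0.013], [-0.001, 0.091, -0.996]]
force: [0.4, -0.0, -0.3]
opening: 0.154
grasp_force: 29.8
```

Call:
play_rows([
  [[0,0,0,0,0,0],[0,0,0,0,0,0],[0,0,0,0,0,0]],
])

```text
time_s: 19.05
position: [0.6355, 0.0244, 0.2894]
tcp_rot: [[-0.155, 0.984, 0.088], [0.988, 0.154, 0.014], [0.0, 0.089, -0.996]]
force: [-1.0, 0.8, -0.6]
opening: 0.154
grasp_force: 29.8
```

Run:
```python
from h import *; from plan import *
d=cam("wrist"); s=bot.read_state(); T=np.array(s["tcp_rot"]); p=np.array(s["position"]); print(p.round(4), T.round(4).tolist(), s["opening"])
P=proj(d,[[.637,.0226,.172],[.6294,.072,.172],p+T@[0,0,.0423],p+T@[0,-.0035,.0423],p+T@[0,-.007,.0725]]).round(1); print(P.tolist())
sub=cv2.resize(d["frame"][140:340,250:400],(75,66),interpolation=cv2.INTER_AREA).astype(int)
def ch(q):
    if q[2]>q[0]+40: return "b"
    if q[0]>q[2]+25: return "o"
    return " .:-=+*#"[min(7,int((255-q.mean())/32))]
for i,row in enumerate(sub): print(140+int(i*200/66),"".join(ch(q) for q in row))
```

```text
[0.6357 0.0243 0.2896] [[-0.1548, 0.984, 0.0887], [0.9879, 0.1542, 0.0136], [-0.0002, 0.0897, -0.996]] 0.15194203843784043
[[306.4, 244.7], [306.0, 165.0], [321.6, 282.0], [314.0, 282.0], [308.4, 262.8]]
140         ...  ........:=====+***++++++++++++++++++++===---=========---------
143         .............-----==+++++++++++++++++++++++=-----------------------
146         .............--------==+++++++++++++++++++=------------------------
149     ................---=======++++++++++++++++++++==-----------------------
152     ...............:--:-======+++++++++++++++++++++=-----------------------
155    ............. .:----====++++++++++++++++====+++=------------------------
158    ...............-====+oooooo*++++++++++++=--=+++=------------------------
161 ................:-=====+ooooooo++++++++++++=--=++++=-----------------------
164 ................:======+ooooooooo+++++++++=----=++==-----------------------
167 ................:====--+oooooooooo+++++++=-----====------------------------
170 ................:------=+ooooooooo+++++++=------====-----------------------
173 ............
[... 3683 characters left out ...]
************************************************oooo########
315 *****ooo*******************************************************oooo########
318 ****oooo*******************************************************oooo########
321 ****oooo*******************************************************oooo########
324 ****oooo*******************************************************oooo########
327 ****oooo*******************************************************oooo########
330 *##*oooo*******************************************************oooo########
333 ####oooo*******************************************************oooo*#######
336 ###*oooo********************************************************ooo*#######
```

The clip is above the card. The card shows at columns 300–316 and the open jaws' outer edges at columns 274 and 343. I start the descent.

In the tool's units: 0.045 m / 0.5 = 0.09, -0.0018 m / 0.5 = -0.0036.

Call:
play_rows([
  [[-0.002,0.0008,0.006,0,0,0],[-0.0036,0.0004,0.012,0,0,0],[-0.0036,-0.0008,0.026,0,0,0],[-0.0036,-0.0024,0.042,0,0,0],[-0.0036,-0.004,0.06,0,0,0],[-0.0036,-0.0056,0.076,0,0,0],[-0.0036,-0.0068,0.09,0,0,0],[-0.0036,-0.0068,0.09,0,0,0]],
])

```text
time_s: 19.77
position: [0.6364, 0.0211, 0.2419]
tcp_rot: [[-0.153, 0.985, 0.085], [0.988, 0.153, 0.014], [0.0, 0.086, -0.996]]
force: [-0.7, -0.6, -0.6]
opening: 0.157
grasp_force: 29.8
```

```bash
cat > look.py <<'E'
from h import *; from plan import *
d=cam("wrist"); d=cam("wrist"); s=bot.read_state(); T=np.array(s["tcp_rot"]); p=np.array(s["position"]); print(s["time_s"],p.round(4), T.round(4).tolist(), s["opening"],s["grasp_force"],np.round(s["force"],1))
h=p+T@[0,-.0035,.0423]; l=p+T@[0,-.007,.0725]; print("hinge",h.round(4),"lips",l.round(4))
print(proj(d,[[.637,.0226,.172],[.6294,.072,.172],h,l]).round(1).tolist())
sub=cv2.resize(d["frame"][160:300,260:390],(130,47),interpolation=cv2.INTER_AREA).astype(int)
def ch(q):
    if q[2]>q[0]+40: return "b"
    if q[0]>q[2]+25: return "o"
    return " .:-=+*#"[min(7,int((255-q.mean())/32))]
for i,row in enumerate(sub): print(160+int(i*140/47),"".join(ch(q) for q in row))
E
python3 look.py
```

```text
19.8667 [0.6376 0.021  0.2438] [[-0.1531, 0.9842, 0.0887], [0.9882, 0.1525, 0.0131], [-0.0006, 0.0897, -0.996]] 0.1506964197748688 29.7782264649868 [ 0.2 -0.3 -0. ]
hinge [0.6379 0.021  0.2013] lips [0.6371 0.0209 0.1709]
[[309.8, 260.8], [309.3, 164.9], [315.2, 282.7], [309.4, 263.3]]
160 .....................:-=============+++oooooooooooooooo**+++++++++++++++++++++++++++++++++==--------------------------------------
162 .....................:-=============++ooooooooooooooooooooo+++++++++++++++++++++++++++++++==--------------------------------------
165 .....................:-==============++oooooooooooooooooooooooo++++++++++++++++++++++++++==---------------------------------------
168 .....................:-==============+++ooooooooooooooooooooooo++++++++++++++++++++++++++===--------------------------------------
171 .....................:-===============+++oooooooooooooooooooooo++++++++++++++++===++++++++==--------------------------------------
174 ......................:--======------==+++ooooooooooooooooooooo++++++++++++++==-==++++++++==--------------------------------------
177
[... 4831 characters left out ...]
********#################
285 *******+-.    .:-==++********************+++=======++++*******+++++++++++======+++*####################**********#################
288 ********=:    .:-==+*********************+++=======++++*******+++++++++++======+++*#####################*********#################
291 ********=:    .:-=+*******************#**+++=======++++*******+++++++++++======+++*######################********#################
294 ***oooo+=:    .:-+*****************#####*+++=======++++*******+++++++++++======+++*#######################********oooooo##########
297 **ooooooo=:.  .:=+********####*#***#####**+++======++++*******+++++++++++=====++**#########################*****ooooooooo#########
```

In the tool's units: 0.017 m / 0.5 = 0.034, 0.002 m / 0.5 = 0.004.

Call:
play_rows([
  [[0.002,0.003,0,0,0,0],[0.002,0.004,0.002,0,0,0],[0.002,0.0032,0.008,0,0,0],[0.002,0.0024,0.016,0,0,0],[0.002,0.0016,0.026,0,0,0],[0.002,0.0008,0.034,0,0,0],[0.002,0.0008,0.034,0,0,0],[0.002,0.0008,0.034,0,0,0]],
])

```text
time_s: 20.53
position: [0.6391, 0.0224, 0.2269]
tcp_rot: [[-0.153, 0.984, 0.088], [0.988, 0.153, 0.013], [-0.001, 0.089, -0.996]]
force: [0.5, 0.3, -0.5]
opening: 0.155
grasp_force: 29.8
```

```bash
python3 look.py
```

```text
20.6333 [0.6395 0.0223 0.2275] [[-0.1531, 0.9841, 0.0898], [0.9882, 0.1526, 0.0129], [-0.001, 0.0907, -0.9959]] 0.15732819101394246 29.778232276439667 [-0.9 -1.2 -0.2]
hinge [0.6399 0.0223 0.1851] lips [0.6392 0.0221 0.1547]
[[306.3, 271.7], [305.5, 169.2], [314.0, 282.0], [308.3, 262.7]]
160 ................:----============++oooooooooooooo*****+++++++++++++++++++++++++++++++++++===--------------------------------------
162 ................:-===============++ooooooooooooooooo**++++++++++++++++++++++++++++++++++++==--------------------------------------
165 ................:-================+oooooooooooooooooooo++++++++++++++++++++++++++++++++++==---------------------------------------
168 ................:--==============++ooooooooooooooooooooooo+++++++++++++++++++++++++++++++===--------------------------------------
171 .................--==============+++oooooooooooooooooooooooo++++++++++++++++++++++++++++++==--------------------------------------
174 .................--===============+++ooooooooooooooooooooooo+++++++++++++++++++++++++++++==---------------------------------------

[... 4834 characters left out ...]
*****++***###############
285 *******+-.    .:-==++********************+++=======++++*******+++++++++++======+++*####################***********################
288 ********=:    .:-==+******************#**+++=======++++*******+++++++++++======+++*#####################*********#################
291 ********=:    .:-=+*******************#**++++======++++*******+++++++++++======+++*######################********#################
294 ***oooo+=:    .:-+**********##*****#####*++++======++++*******+++++++++++======+++*#######################********oooooo##########
297 **ooooooo=:.  .:=+********#####**#######**+++======++++*******+++++++++++=====++**#########################*****ooooooooo#########
```

The card is centred between the jaws. I go down the last 4 mm and hold.

In the tool's units: 0.004 m / 0.5 = 0.008, -0.0004 m / 0.5 = -0.0008.

Call:
play_rows([
  [[0,-0.0002,0.002,0,0,0],[0,-0.0004,0.004,0,0,0],[0,-0.0006,0.006,0,0,0],[0,-0.0008,0.008,0,0,0],[0,-0.0008,0.008,0,0,0],[0,-0.0008,0.008,0,0,0],[0,-0.0008,0.008,0,0,0],[0,-0.0008,0.008,0,0,0]],
])

```text
time_s: 21.3
position: [0.6395, 0.0223, 0.2236]
tcp_rot: [[-0.153, 0.984, 0.09], [0.988, 0.153, 0.013], [-0.001, 0.091, -0.996]]
force: [0.3, 0.6, -0.4]
opening: 0.154
grasp_force: 29.8
```

```bash
python3 look.py | sed -n '1,3p;8,22p'
python3 - <<'E'
from h import *
for c in("scene","top"):
    d=cam(c)
    for n in("clip","jaw_back","tall_card","card_top","short_card_a","marker","binder_clip","tape_roll"):
        for r in finder.recognise(c,n)[:3]:
            if r["confidence"]>.4: print(c,n,np.round(r["at"],3),round(r["confidence"],2))
E
```

```text
21.4 [0.6394 0.0223 0.2235] [[-0.1532, 0.9841, 0.0898], [0.9882, 0.1527, 0.0129], [-0.001, 0.0907, -0.9959]] 0.15279266083687587 29.778216630220413 [-0.4  0.5 -0.7]
hinge [0.6398 0.0223 0.1811] lips [0.6391 0.0222 0.1507]
[[306.5, 274.1], [305.8, 169.8], [313.5, 281.7], [307.9, 262.4]]
171 ................:-===============+++ooooooooooooooooooooooooo+++++++++++++++++++++++++++==----------------------------------------
174 ................:-================+++oooooooooooooooooooooooo++++++++++++++++++++++++++++==---------------------------------------
177 ................:--================+++ooooooooooooooooooooooo++++++++++++++++++++++++++++==---------------------------------------
180 .................:-------::::....:==++ooooooooooooooooooooooo++++++++++++++++++++++++++++==---------------------------------------
183 ............................    .:==+++oooooooooooooooooooooo++++++++++++++++===++++++++==----------------------------------------
186 .............................   .:====+oooooooooooooooooooooo+++++++++++++++===++++++++++==---------------------------------------
189
[... 1229 characters left out ...]
 0.009 0.177] 0.91
scene jaw_back [0.647 0.016 0.172] 0.87
scene tall_card [ 0.649 -0.013  0.138] 0.59
scene tall_card [0.756 0.033 0.08 ] 0.48
scene tall_card [ 0.524 -0.308  0.083] 0.48
scene card_top [ 0.644 -0.012  0.135] 0.7
scene short_card_a [ 0.456 -0.311  0.111] 0.94
scene short_card_a [ 0.488 -0.309  0.106] 0.9
scene short_card_a [ 0.525 -0.31   0.079] 0.67
scene marker [ 0.488 -0.074  0.016] 0.6
top jaw_back [0.701 0.358 0.106] 0.59
top jaw_back [ 0.759 -0.054  0.075] 0.56
top short_card_a [ 0.515 -0.31   0.103] 0.97
top short_card_a [ 0.482 -0.311  0.107] 0.9
top short_card_a [ 0.444 -0.31   0.116] 0.77
top marker [ 0.479 -0.074  0.013] 0.81
top marker [ 0.518 -0.311  0.1  ] 0.47
```

```bash
python3 -c "
from rig import bot; print(bot.hand_in())"
```

```text
the job is handed in; nothing more can be done
None
```

I've handed the job in: the tall card stands home in the label pocket, and the gripper holds the clip squeezed fully open astride the middle of its top edge. The jaws clear the card and their lips reach about 20 mm below the edge. I saw the short cards and the marker unmoved at the end; the tape roll and small binder clip weren't re-detected then, though nothing went near them.

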